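Set out the cutting templates for the patchwork class

TASK

Set out the cutting templates for the patchwork class: first move the round pin tin out of the door's way and stand it wholly on its cork mat, then swing the rack's door wide open by its handle. Slide each coloured template straight up out of its slot and stand it, fully down, in the slotted block of its own colour on the stand, without dropping any. When all are across, swing the door fully shut again, with the tin still on its mat and the other things on the table left where they were.

Things in the scene. Friction and masses are not known exactly. Their poses are not given: they have to be found in the camera images.
- rack: fixed wooden rack, 116 deep (its x) x 222 mm wide (its y), origin under its middle on the table, z up; the door side is its -x. A block 82 mm tall has four slots at y = -69, -23, 23, 69 mm, each 95 long in x, 9 mm wide, floor 12 mm above the table; a template in a slot shows its upper 50 mm. Side walls 95 mm tall, back wall (+x) 139 mm tall
- door (a joint): rack's upright door, 216 wide, 142 mm tall, hinged at the rack's -y front corner; rad: 0 shut (may start ajar), 1.57 square to the rack, stop 1.75; counter-clockwise from above opens it, free edge out to rack -x. A clear hood on top of it, 105 mm deep, 142 to 147 mm above the table, covers the templates until it is open square. Turns easily, stays where left
- door_handle (a point): grip point on the door's handle, 118 mm above the table: upright steel bar, 12 mm diameter, 35 mm in front of the door, from 49 to 141 mm above the table, with stubs to the door at 60 and 128 mm height. Axes: x = into the rack, y = along the door from hinge to free edge, z up; pinch it along y, from above
- door_hinge (a point): point on the door's vertical hinge axis, 118 mm above the table; the handle lies 172 mm from this axis
- tin: round steel pin tin with brass lid rim, 60 mm across, 46 mm tall, 0.1 to 0.2 kg, loose, standing upright in the swing of the door; origin at the centre of its underside, z up
- mat: fixed round cork mat, 110 mm across, 2 mm thick, clear of the door's swing; origin at the centre of its underside
- stand: fixed wooden base board 126 x 196 x 6 mm that carries four coloured slotted blocks side by side, 46 mm apart along its y; origin under its middle, z up
- template_red: red acrylic cutting template with a white grid, a stiff plate 90 (its x) x 6 (its y, thickness) x 120 mm (its z, up), 76 g nominal, standing in one of the rack's slots (which one varies; it may be absent); origin at the middle of its lower edge
- lane_red: fixed red slotted block on the stand, 112 (x) x 44 (y) x 65 mm (z), place on the stand varies; slot along its x in the middle of its top, 101 mm long, 10 mm wide, widened at the mouth by 4 mm on each side, floor of the slot 8 mm above the block's origin, which lies under its middle (6 mm above the table)
- template_yellow: yellow acrylic cutting template with a white grid, a stiff plate 90 (its x) x 6 (its y, thickness) x 120 mm (its z, up), 76 g nominal, standing in one of the rack's slots (which one varies; it may be absent); origin at the middle of its lower edge
- lane_yellow: fixed yellow slotted block on the stand, 112 (x) x 44 (y) x 65 mm (z), place on the stand varies; slot along its x in the middle of its top, 101 mm long, 10 mm wide, widened at the mouth by 4 mm on each side, floor of the slot 8 mm above the block's origin, which lies under its middle (6 mm above the table)
- template_green: green acrylic cutting template with a white grid, a stiff plate 90 (its x) x 6 (its y, thickness) x 120 mm (its z, up), 76 g nominal, standing in one of the rack's slots (which one varies; it may be absent); origin at the middle of its lower edge
- lane_green: fixed green slotted block on the stand, 112 (x) x 44 (y) x 65 mm (z), place on the stand varies; slot along its x in the middle of its top, 101 mm long, 10 mm wide, widened at the mouth by 4 mm on each side, floor of the slot 8 mm above the block's origin, which lies under its middle (6 mm above the table)
- template_blue: blue acrylic cutting template with a white grid, a stiff plate 90 (its x) x 6 (its y, thickness) x 120 mm (its z, up), 76 g nominal, standing in one of the rack's slots (which one varies; it may be absent); origin at the middle of its lower edge
- lane_blue: fixed blue slotted block on the stand, 112 (x) x 44 (y) x 65 mm (z), place on the stand varies; slot along its x in the middle of its top, 101 mm long, 10 mm wide, widened at the mouth by 4 mm on each side, floor of the slot 8 mm above the block's origin, which lies under its middle (6 mm above the table)
- spool_orange: bystander: wooden thread spool with orange thread, 32 mm across, 48 mm tall, loose; origin at the centre of its underside
- spool_blue: bystander: wooden thread spool with blue thread, 32 mm across, 48 mm tall, loose; origin at the centre of its underside
- mug: bystander: white mug, 80 mm across, 95 mm tall, loose; origin at the centre of its underside
- glue: bystander: white glue bottle with orange cap, 48 mm across, 120 mm tall, loose; origin at the centre of its underside
- clapper: bystander: pale wooden pressing block 50 x 140 x 35 mm, loose; origin at the centre of its underside
- button_jar: bystander: glass jar with brass cap, 70 mm across, 85 mm tall, loose; origin at the centre of its underside
- clip_box: bystander: clear open box 120 x 90 x 40 mm, loose; origin at the centre of its underside
There are look-alikes about, which are no part of the job. Several things have the shape of the tin; the one meant has the colours described above.

How it is judged:
On the way, in this order (a step that is already met when the one before it is completed fails the run):
1. the pin tin stands on its cork mat (horizontal distance between tin and mat below 0.026 m and angle between tin's own z axis and vertical below 0.08 rad and linear speed of tin below 0.03 m/s), for 0.2 s.
2. the rack's door is swung wide open (past 1.2 rad) (value of joint door above 1.2 rad), for 0.2 s.
3. every template stands down in the block of its colour (x of template_red in the frame of lane_red between -0.015 and 0.015 m and y of template_red in the frame of lane_red between -0.01 and 0.01 m and z of template_red in the frame of lane_red between 0.004 and 0.013 m and angle between each of template_red, template_yellow, template_green, template_blue's own z axis and vertical below 0.2 rad and linear speed of each of template_red, template_yellow, template_green, template_blue below 0.03 m/s and x of template_yellow in the frame of lane_yellow between -0.015 and 0.015 m and y of template_yellow in the frame of lane_yellow between -0.01 and 0.01 m and z of template_yellow in the frame of lane_yellow between 0.004 and 0.013 m and x of template_green in the frame of lane_green between -0.015 and 0.015 m and y of template_green in the frame of lane_green between -0.01 and 0.01 m and z of template_green in the frame of lane_green between 0.004 and 0.013 m and x of template_blue in the frame of lane_blue between -0.015 and 0.015 m and y of template_blue in the frame of lane_blue between -0.01 and 0.01 m and z of template_blue in the frame of lane_blue between 0.004 and 0.013 m), for 0.2 s.
4. the door is shut again (value of joint door below 0.07 rad), for 0.2 s.
At the end, for the whole second after the job is handed in: Each template present at rest in its own colour's slot: within 15 mm along and 10 mm across of centre, lower edge within 5 mm of the slot floor, upright within 0.2 rad; tin upright (0.08 rad), at rest, within 26 mm of the mat's centre; door under 0.07 rad (all of step 1 and all of step 3 and value of joint door below 0.07 rad and velocity of joint door below 0.05 rad/s); the robot touches nothing.
It fails at once if a template is dropped (falls freely faster than 0.7 m/s, out of the fingers) ((contact force between template_red and the fingers below 0.05 N and linear speed of template_red above 0.7 m/s) or (contact force between template_yellow and the fingers below 0.05 N and linear speed of template_yellow above 0.7 m/s) or (contact force between template_green and the fingers below 0.05 N and linear speed of template_green above 0.7 m/s) or (contact force between template_blue and the fingers below 0.05 N and linear speed of template_blue above 0.7 m/s)).
It fails at once if a bystander is moved more than 40 mm (distance of any of spool_orange, spool_blue, mug, glue, clapper, button_jar, clip_box from where it was at the start of the episode above 0.04 m).
Of template_red, template_yellow, template_green, template_blue only 2 to 4 are there at a start; the rules pass over those that are not, and their reading is None.
At some moment in a run one of tin may be knocked a few centimetres aside while the robot is not near it.
It also fails if it takes over 210 s, if anything falls off the work surface, if the arm or the gripper's body presses on something with over 40 N, if the wrist force passes 120 N, or if a joint passes its speed limit or range.

ROBOT

A 6-joint arm with a two-finger parallel gripper is mounted at the origin on the work surface. World frame = base frame: x ahead of the robot, y to its left, z up, the work surface at z = 0. Lengths are in m, angles in rad, forces in N, time in s.
With the tool pointing down it reaches from about 0.35 to 0.725 m from the base axis. Payload 4.3 kg.
Tool frame: the origin (TCP) lies between the finger pads; the fingertips stand 19 mm ahead of it and the grasp point (between the pads) is the TCP; z points along the fingers, y is the line along which they close (so a half turn about z gives the same grasp; the last joint's range is limited). The gripper opens to 85 mm and grips with 20 to 120 N. Pads are 22 mm wide; open, the fingers measure 114 mm over their backs; the gripper's body (76 mm by 85 mm) begins 54 mm behind the grasp point. The pads swing forward as they close: fully open they stand 13 mm farther back than shut.
Start: joints at [-1.231, 0.377, 0.081, 1.274, 0, 1.46], TCP at [0.25, -0.518, 0.25] pointing down, gripper open.
Joint ranges: [-2.72, 2.72], [-0.84, 1.66], [-1.02, 1.22], [-1.77, 2.12], [-1.37, 1.28], [-3.14, 3.14]. Speed limits (rad/s): [2.57, 2.57, 3.14, 3.14, 3.14, 3.14].

INTERFACE

Orientations are given as [roll, pitch, yaw] about the fixed x, y, z axes, in that order (R = Rz(yaw) Ry(pitch) Rx(roll)).
In Python, from rig import * gives the robot as it stands.
- The arm moves only by the shell command python3 -m jog 'ROWS' [OPENING]. ROWS is a JSON object of lists of equal length, an entry for each row: "travel": the shift along the world's x, y, z in mm, a list of three; "twist": the turn about the world's z in rad. In form: {"travel": [[tx, ty, tz], ...], "twist": [twist, ...]}. A call has 1 to 10 rows; each row is the pose to reach, as a shift and turn from the pose commanded when the call began; what a row does not reach only later rows make up. A row lasts 1/10 s, in which the tool goes at most 50 mm and 8.59 degrees, less where a joint would pass 70% of its speed; a pose out of reach is approached as far as the arm can. A call with a gripper value outside its range is refused whole. OPENING is the finger opening in mm, from 0 to 85.4, set as the call begins (- or left out, the last holds). The fingers move at their own pace and stop on an object; the grip force is fixed at half the most. Time passes only in rows, so rows that repeat a pose let the fingers close. It gives the time, the measured TCP pose, the force, the opening and the grip force at its end, in the units of the state.
- state(): the state, without advancing time (a new reading comes with each control period).
- grab_frame(name): name is "scene" or "side" or "wrist"; returns a dict with "pixels" (400x640x3 uint8, blue, green, red), "fx", "fy", "cx", "cy" (pixels), "origin" and "orientation" of the camera in the world; the wrist camera has in their place "T_tool_cam" (4x4, takes a point from camera to tool coordinates, whose origin is the TCP and whose axes are the flange's). Camera axes: x right, y up, looking along -z (the intrinsics and any distortion apply to the point x, -y, -z); pixel columns grow to the right and rows downward; lengths in m; the calibration is good to about 2 mm. A picture is of the moment at which its call begins: read the wrist's pose just before it. There is no depth.
- sign_off(): hands the job in; it is judged then, once.
The state is a dict: "time": time; "joint_pos": joint angles; "dq": joint speeds; "joint_efforts": joint torques, N m; "position": TCP position; "ee_rot": TCP orientation; "contact_force": force on the tool from outside, world axes, zero at the start; "ft_torque": the same for the moment, N m; "grip_width": opening from 0.0 (shut) to 1.0 (fully open); "grasp_force": force on a finger pad.
Only numpy, scipy, OpenCV 4.12 (cv2) and the standard library are available. Lean on these libraries where they do the work, as an engineer would, in place of code of your own. Each camera call takes 0.05 s, during which the arm holds its last target. There are 200 camera calls.

## Working session

There is one attempt and no reset: what is moved stays moved. The work goes in short steps, Python scripts to look and compute and a shell command to move; the robot and the scene stay as the last step left them, time stands still between calls to the robot, and variables do not carry over. Pictures are saved under pics/ and viewed, at most 14 in all, crops included, and the job is handed in when it is done.

```bash
ls; mkdir -p pics; python3 - <<'E'
from rig import *
import cv2
s=state();print(s)
for n in("scene","side","wrist"):
    f=grab_frame(n);cv2.imwrite(f"pics/{n}0.png",f["pixels"]);print(n,{k:v for k,v in f.items() if k!="pixels"})
E
```

```text
pics
{'time': 0.0, 'joint_pos': array([-1.23132601e+00,  3.78082212e-01,  7.96593902e-02,  1.27441978e+00,
        1.24107392e-05,  1.46051524e+00]), 'dq': array([ 7.62126001e-05, -1.48457600e-04, -1.49465662e-03,  6.62114469e-04,
       -1.05664810e-03, -2.37966629e-04]), 'joint_efforts': array([-7.04204422e-05, -4.63603234e+01,  2.69877487e+01,  2.07004318e-02,
       -5.33858679e-05, -3.19649907e-06]), 'position': array([ 0.24979043, -0.51723102,  0.24936289]), 'ee_rot': array([-3.13956018e+00, -2.37543286e-04,  4.49751151e-01]), 'contact_force': array([ 0.10834159, -0.18595146, -0.08733296]), 'ft_torque': array([-0.02134748,  0.02208996,  0.06435936]), 'grasp_force': 0.0, 'grip_width': 1.0015185453644961}
scene {'fx': 399.8988442636136, 'fy': 399.8988442636136, 'cx': 319.22390673326674, 'cy': 201.2551512467401, 'origin': array([1.13672444, 0.46447386, 0.98566753]), 'orientation': array([0.75838645, 0.01062519, 2.31793562])}
side {'fx': 402.0436689374441, 'fy': 402.0436689374441, 'cx': 312.9539296516147, 'cy': 199.68277756200803, 'origin': array([-8.95608767e-04,  5.93931989e-01,  9.33559366e-01]), 'orientation': array([ 8.15118533e-01,  5.14030658e-04, -2.49741482e+00])}
wrist {'fx': 301.391021605782, 'fy': 301.391021605782, 'cx': 322.0278168247457, 'cy': 206.65296250403205, 'T_tool_cam': array([[ 8.14733988e-04,  9.49637575e-01,  3.13349346e-01,
         7.99372017e-02],
       [ 9.99999602e-01, -8.87307475e-04,  8.89960538e-05,
        -7.06218074e-04],
       [ 3.62551213e-04,  3.13349149e-01, -9.49637920e-01,
        -1.24403322e-01],
       [ 0.00000000e+00,  0.00000000e+00,  0.00000000e+00,
         1.00000000e+00]])}
```

View pics/scene0.png

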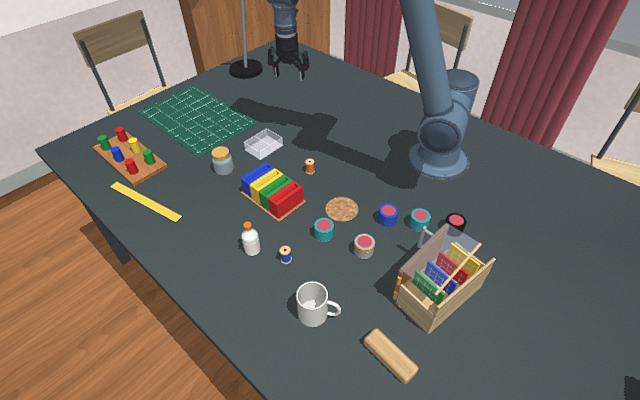

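View pics/side0.png

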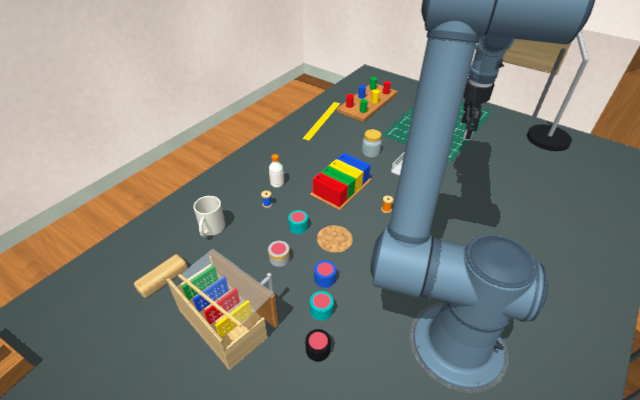

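Candidates for the tin (scene px): teal (323,229), grey/steel (364,245), blue (388,214), teal (420,218) and black (456,222). By the description it is the steel one at (364,245), which is (279,252) in the side view. The mat is at (342,208), the stand at (272,191), and the rack at (443,280) with all four templates. I'll check the choice close up.

```bash
cat > h.py <<'E'
import numpy as np, cv2
from scipy.spatial.transform import Rotation as R
from rig import *
def cam(f,s=None):
    if "origin" in f: return np.array(f["origin"]),R.from_euler('xyz',f["orientation"]).as_matrix()
    T=np.eye(4);T[:3,:3]=R.from_euler('xyz',s["ee_rot"]).as_matrix();T[:3,3]=s["position"]
    M=T@f["T_tool_cam"];return M[:3,3],M[:3,:3]
def plane(f,px,z,s=None):
    o,M=cam(f,s);px=np.atleast_2d(px).astype(float)
    d=np.c_[(px[:,0]-f["cx"])/f["fx"],-(px[:,1]-f["cy"])/f["fy"],-np.ones(len(px))]@M.T
    return o+d*((z-o[2])/d[:,2])[:,None]
def proj(f,P,s=None):
    o,M=cam(f,s);c=(np.atleast_2d(P)-o)@M
    return np.c_[f["cx"]+f["fx"]*c[:,0]/-c[:,2],f["cy"]-f["fy"]*c[:,1]/-c[:,2]]
def look(n,name=None):
    s=state();f=grab_frame(n)
    if name: cv2.imwrite(f"pics/{name}.png",f["pixels"])
    return f,s
def blobs(f,lo,hi,amin=40):
    hsv=cv2.cvtColor(f["pixels"],cv2.COLOR_BGR2HSV);m=cv2.inRange(hsv,np.array(lo),np.array(hi))
    n,l,st,c=cv2.connectedComponentsWithStats(m)
    return [(c[i].round(1).tolist(),int(st[i,4]),st[i,:4].tolist()) for i in range(1,n) if st[i,4]>=amin],l
E
python3 - <<'E'
import cv2,numpy as np
a=cv2.imread('pics/scene0.png');b=cv2.imread('pics/side0.png')
r=lambda i,x,y,w,h:cv2.resize(i[y:y+h,x:x+w],(400,300),interpolation=cv2.INTER_CUBIC)
cv2.imwrite('pics/c1.png',np.vstack([np.hstack([r(a,310,195,100,75),r(a,385,210,120,120*3//4+0)]) ,np.hstack([r(b,260,215,100,75),r(b,160,240,128,96)])]))
E
```

```text
(no output)
```

View pics/c1.png

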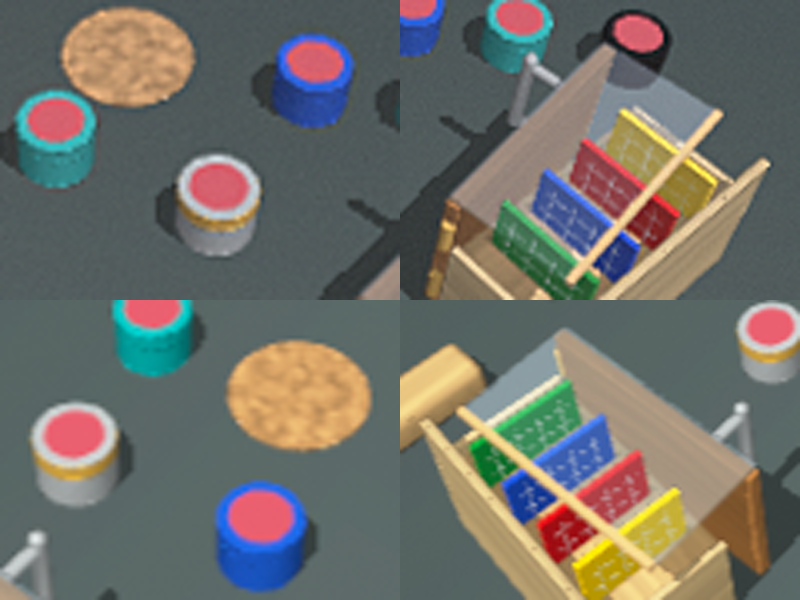

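```bash
python3 - <<'E'
from h import *
np.set_printoptions(precision=4,suppress=True)
F={n:look(n)[0] for n in("scene","side")}
for n,f in F.items():
    print(n)
    b,_=blobs(f,(170,90,120),(180,200,255),60)
    for c,a,bb in b: print(' lid',c,a,plane(f,c,.046)[0,:2])
    b,_=blobs(f,(8,60,120),(18,180,255),200)
    for c,a,bb in b: print(' mat?',c,a,plane(f,c,.002)[0,:2])
    for nm,lo,hi in(('red',(0,200,120),(3,255,255)),('yel',(24,180,120),(30,255,255)),('gre',(50,180,50),(70,255,255)),('blu',(110,180,80),(125,255,255))):
        b,_=blobs(f,lo,hi,150)
        for c,a,bb in b: print(' ',nm,c,a,bb,plane(f,c,.071)[0,:2])
t={"scene":dict(y=[(451,243.6),(479.8,264.9)],r=[(439.9,253.2),(468.4,274.5)],b=[(427.3,261.9),(457,284.1)],g=[(416.5,271.2),(444,293)]),
"side":dict(y=[(216.6,324.8),(250.6,301.4)],g=[(183,284.8),(214.4,265.6)])}
for n in t:
    for k,v in t[n].items():
        p=plane(F[n],v,.132)[:,:2];d=p[1]-p[0];print(n,k,p.ravel(),np.linalg.norm(d),np.arctan2(d[1],d[0]),p.mean(0))
E
```

```text
scene
 lid [570.5, 71.8] 726 [-0.8907  0.1512]
 lid [586.7, 72.3] 932 [-0.935   0.2077]
 lid [283.2, 200.1] 200 [ 0.5653 -0.2381]
 lid [388.2, 210.1] 92 [0.372  0.0399]
 lid [420.5, 214.8] 107 [0.3204 0.1262]
 lid [456.0, 219.7] 127 [0.2641 0.2181]
 lid [323.6, 224.5] 111 [ 0.5534 -0.0711]
 lid [364.2, 241.1] 130 [0.52   0.0607]
 lid [445.8, 263.0] 247 [0.4266 0.2784]
 mat? [218.1, 30.4] 2821 [-0.1396 -1.5217]
 mat? [258.4, 23.1] 1289 [-0.359  -1.4232]
 mat? [313.9, 23.9] 1573 [-0.5668 -1.1701]
 mat? [131.6, 160.7] 1285 [ 0.7817 -0.8447]
 mat? [78.2, 315.2] 29326 [ 1.2048 -0.3695]
 mat? [341.4, 208.7] 651 [ 0.4355 -0.0987]
 mat? [441.4, 295.5] 1711 [0.4963 0.3167]
 mat? [390.6, 355.7] 1236 [0.7278 0.3124]
  blu [254.6, 175.5] 329 [241, 163, 32, 34] [ 0.5661 -0.3736]
  blu [388.2, 216.9] 176 [379, 204, 19, 22] [0.415  0.0677]
side
 lid [297.7, 216.5] 102 [ 0.5574 -0.0703]
 lid [278.2, 248.1] 135 [0.5235 0.0617]
 lid [324.8, 268.6] 144 [0.375  0.0405]
 lid [229.2, 300.0] 249 [0.5121 0.2667]
 lid [321.3, 300.4] 183 [0.3239 0.1269]
 lid [317.8, 340.3] 274 [0.267  0.2191]
 mat? [622.0, 11
[... 503 characters left out ...]
20] [0.4564 0.3333]
  gre [341.4, 178.3] 309 [322, 166, 33, 32] [ 0.5358 -0.277 ]
  blu [356.2, 164.3] 319 [337, 153, 33, 31] [ 0.5368 -0.3697]
scene y [0.4277 0.2733 0.4386 0.362 ] 0.08932471924786763 1.448079023708742 [0.4332 0.3177]
scene r [0.4749 0.2681 0.484  0.3548] 0.08713578069082471 1.4653865650465923 [0.4795 0.3114]
scene b [0.5204 0.2588 0.5278 0.3478] 0.08934848386609885 1.4884456381532472 [0.5241 0.3033]
scene g [0.5628 0.254  0.5708 0.3373] 0.08359937006762223 1.4754499130846515 [0.5668 0.2957]
side y [0.4393 0.3592 0.4205 0.2716] 0.08963954598143851 -1.7823791037515506 [0.4299 0.3154]
side g [0.5801 0.3348 0.5626 0.2508] 0.08578152210167181 -1.7768955628249807 [0.5714 0.2928]
```

```bash
python3 -m jog '{"travel":[[180,350,0],[180,350,0],[180,350,0],[180,350,0],[180,350,0],[180,350,0],[180,350,0],[180,350,0],[180,350,0],[180,350,0]],"twist":[0,0,0,0,0,0,0,0,0,0]}' 85
python3 -m jog '{"travel":[[90,220,-50],[90,220,-50],[90,220,-50],[90,220,-50],[90,220,-50],[90,220,-50],[90,220,-50],[90,220,-50],[90,220,-50],[90,220,-50]],"twist":[0,0,0,0,0,0,0,0,0,0]}'
python3 - <<'E'
from h import *
f,s=look("wrist","w1")
print(s["position"],s["ee_rot"])
b,_=blobs(f,(170,90,120),(180,200,255),60)
for c,a,bb in b: print(c,a,plane(f,c,.046,s)[0,:2])
E
```

```text
time: 1.25
position: [0.4302, -0.167, 0.2503]
ee_rot: [3.141, 0.0, 0.453]
contact_force: [-0.2, 0.5, -0.5]
grip_width: 0.993
grasp_force: 0.0
time: 2.25
position: [0.52, 0.0507, 0.2007]
ee_rot: [3.141, -0.0, 0.447]
contact_force: [0.1, 0.2, 0.0]
grip_width: 0.994
grasp_force: 0.0
[0.52001448 0.05074857 0.2007387 ] [ 3.14106270e+00 -4.22980849e-04  4.47416804e-01]
[12.4, 129.9] 362 [0.453638   0.32864334]
[12.4, 148.4] 502 [0.43649632 0.32627638]
[312.2, 188.9] 1541 [0.5208628  0.06231882]
[448.5, 215.3] 1435 [ 0.55470448 -0.07002357]
[272.5, 314.5] 964 [0.37195212 0.0410391 ]
[84.4, 325.8] 692 [0.26661983 0.2252514 ]
```

```bash
python3 -m jog '{"travel":[[1,11,-20],[1,11,-60],[1,11,-100],[1,11,-130],[1,11,-150],[1,11,-165],[1,11,-170],[1,11,-170],[1,11,-170],[1,11,-170]],"twist":[0,0,0,0,0,0,0,0,0,0]}' 85
python3 -m jog '{"travel":[[0,0,0],[0,0,0],[0,0,0],[0,0,0],[0,0,0],[0,0,0],[0,0,0],[0,0,0]],"twist":[0,0,0,0,0,0,0,0]}' 40
python3 -m jog '{"travel":[[0,0,20],[0,0,40],[0,0,60],[0,0,80],[0,0,80]],"twist":[0,0,0,0,0]}'
```

```text
time: 3.3
position: [0.5221, 0.0631, 0.0315]
ee_rot: [3.141, -0.002, 0.45]
contact_force: [-0.4, 0.7, 0.0]
grip_width: 0.997
grasp_force: 0.0
time: 4.1
position: [0.5219, 0.0631, 0.0314]
ee_rot: [3.14, -0.002, 0.45]
contact_force: [-0.5, -0.5, 5.2]
grip_width: 0.689
grasp_force: 64.2
time: 4.6
position: [0.5231, 0.0632, 0.1129]
ee_rot: [3.139, -0.005, 0.45]
contact_force: [0.3, -0.0, -1.6]
grip_width: 0.688
grasp_force: 64.7
```

```bash
python3 -m jog '{"travel":[[-15,-30,0],[-40,-75,0],[-65,-120,0],[-87,-161,0],[-87,-161,0],[-87,-161,0],[-87,-161,-30],[-87,-161,-55],[-87,-161,-70],[-87,-161,-77]],"twist":[0,0,0,0,0,0,0,0,0,0]}'
python3 -m jog '{"travel":[[0,0,0],[0,0,-1],[0,0,-1]],"twist":[0,0,0]}'
```

```text
time: 5.6
position: [0.4329, -0.0957, 0.0328]
ee_rot: [-3.138, 0.002, 0.453]
contact_force: [-17.0, 6.0, 74.8]
grip_width: 0.684
grasp_force: 73.3
time: 5.9
position: [0.4343, -0.0964, 0.0331]
ee_rot: [-3.141, -0.0, 0.452]
contact_force: [-4.1, 0.7, 11.4]
grip_width: 0.689
grasp_force: 67.0
```

```bash
python3 -m jog '{"travel":[[0,0,0],[0,0,0],[0,0,0],[0,0,0],[0,0,0],[0,0,20],[0,0,60],[0,0,110],[0,0,160],[0,0,160]],"twist":[0,0,0,0,0,0,0,0,0,0]}' 85
python3 - <<'E'
from h import *
for n in("wrist","scene","side"):
  f,s=look(n,"t_"+n)
  b,_=blobs(f,(170,90,120),(180,200,255),60)
  for c,a,bb in b:
    p=plane(f,c,.048,s)[0,:2]
    if np.hypot(*(p-[.436,-.098]))<.06: print(n,c,a,p)
  b,_=blobs(f,(8,60,120),(18,180,255),60)
  for c,a,bb in b:
    p=plane(f,c,.002,s)[0,:2]
    if np.hypot(*(p-[.436,-.098]))<.08: print(n,'mat',c,a,p)
f=grab_frame("side"); 
cv2.imwrite('pics/c2.png',np.hstack([cv2.resize(cv2.imread('pics/t_wrist.png'),(480,300)),cv2.resize(f["pixels"][200:360,160:330],(319,300))]))
E
```

```text
time: 6.9
position: [0.4382, -0.0994, 0.199]
ee_rot: [3.133, -0.008, 0.45]
contact_force: [0.1, -0.5, 0.3]
grip_width: 0.993
grasp_force: 0.0
wrist [316.1, 200.5] 1546 [ 0.43291445 -0.09641172]
wrist mat [278.1, 190.9] 143 [ 0.41215584 -0.0593897 ]
wrist mat [337.5, 158.8] 94 [ 0.47220071 -0.10251131]
wrist mat [283.5, 173.0] 154 [ 0.43308565 -0.05673859]
wrist mat [351.3, 196.4] 751 [ 0.44155985 -0.13510315]
scene [342.8, 198.7] 96 [ 0.43190421 -0.09760822]
scene mat [341.2, 212.1] 341 [ 0.44751893 -0.08927092]
side [335.3, 228.4] 115 [ 0.43543101 -0.09734716]
side mat [333.5, 241.9] 415 [ 0.43086748 -0.08414443]
```

View pics/c2.png

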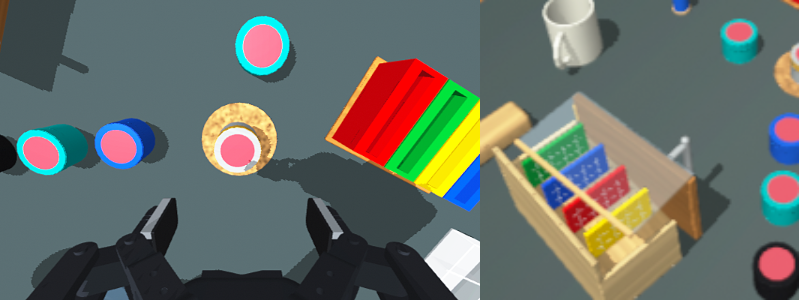

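```bash
python3 - <<'E'
from h import *
for n,p in(("scene",(424,228.5)),("side",(269.3,275))):
    f=grab_frame(n);print(n,plane(f,p,.138)[0])
E
```

```text
scene [0.43640808 0.19388599 0.138     ]
side [0.43176964 0.19351144 0.138     ]
```

```bash
python3 -m jog '{"travel":[[-1,30,0],[-1,60,5],[-2,95,5],[-2,130,5],[-3,165,5],[-3,200,5],[-4,235,5],[-4,265,5],[-4,293,5],[-4,293,5]],"twist":[0.12,0.24,0.36,0.48,0.6,0.72,0.84,0.96,1.08,1.13]}' 40
python3 -m jog '{"travel":[[0,0,0],[0,0,0]],"twist":[0,0]}'
python3 - <<'E'
from h import *
f,s=look("wrist","w2");print(s["position"],s["ee_rot"],s["joint_pos"])
print(proj(f,[[.434,.194,.141],[.434,.194,.06]],s))
E
```

```text
time: 8.2
position: [0.4289, 0.1977, 0.1957]
ee_rot: [-3.139, -0.0, 1.587]
contact_force: [-0.0, 0.0, -1.0]
grip_width: 0.467
grasp_force: 0.0
time: 8.4
position: [0.4292, 0.1948, 0.1962]
ee_rot: [-3.139, 0.001, 1.579]
contact_force: [0.1, 0.4, 0.2]
grip_width: 0.468
grasp_force: 0.0
[0.42919568 0.19478816 0.19617704] [-3.13925307e+00  8.30400635e-04  1.57853858e+00] [ 2.91427420e-01  1.96546116e-01 -3.08690272e-01  1.06803844e+00
 -1.42369134e-04  1.85448264e+00]
[[330.82923074 239.48958959]
 [328.52735061 202.15514298]]
```

View pics/w2.png

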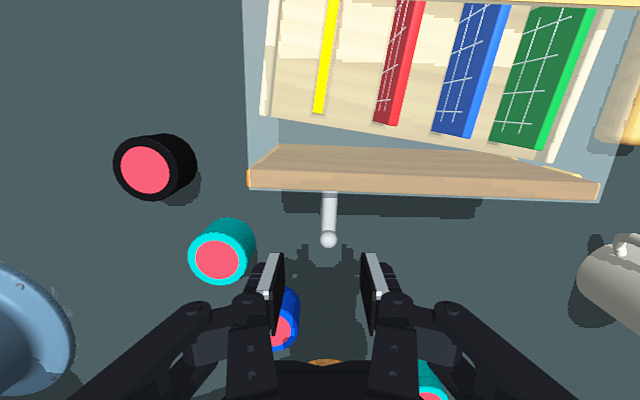

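```bash
python3 -m jog '{"travel":[[4,0,-10],[4,0,-30],[4,0,-50],[4,0,-65],[4,0,-75],[4,0,-78],[4,0,-78]],"twist":[0,0,0,0,0,0,0]}' 40
python3 -m jog '{"travel":[[0,0,0],[0,0,0],[0,0,0],[0,0,0],[0,0,0],[0,0,0],[0,0,0]],"twist":[0,0,0,0,0,0,0]}' 0
python3 - <<'E'
from h import *
f=cv2.imread('pics/w2.png');g=grab_frame("wrist");s=dict(position=[.4292,.1948,.1962],ee_rot=[-3.139,.001,1.5785])
p=plane(g,[(249,188),(600,201),(603,183),(247,170)],.142,s);print(p)
E
```

```text
time: 9.15
position: [0.4339, 0.1949, 0.119]
ee_rot: [-3.141, 0.0, 1.579]
contact_force: [0.1, 0.1, 0.2]
grip_width: 0.466
grasp_force: 0.0
time: 9.85
position: [0.4332, 0.195, 0.1201]
ee_rot: [-3.141, 0.0, 1.58]
contact_force: [-4.7, -0.6, 5.3]
grip_width: 0.121
grasp_force: 58.6
[[0.38329525 0.22839122 0.142     ]
 [0.60003517 0.22206086 0.142     ]
 [0.59844678 0.23348225 0.142     ]
 [0.38284901 0.23953837 0.142     ]]
```

```bash
python3 - <<'E'
import numpy as np
h=np.array([-168,-34.])
for t in np.arange(.12,1.57,.12):
    c,s=np.cos(t),np.sin(t);print(round(t,2),(np.array([[c,-s],[s,c]])@h-h).round())
E
```

```text
0.12 [  5. -20.]
0.24 [ 13. -39.]
0.36 [ 23. -57.]
0.48 [ 35. -74.]
0.6 [ 49. -89.]
0.72 [  64. -102.]
0.84 [  81. -114.]
0.96 [ 100. -123.]
1.08 [ 119. -130.]
1.2 [ 139. -135.]
1.32 [ 159. -137.]
1.44 [ 180. -137.]
1.56 [ 200. -134.]
```

```bash
python3 -m jog '{"travel":[[5,-20,0],[13,-39,0],[23,-57,0],[35,-74,0],[49,-89,0],[49,-89,0]],"twist":[0.12,0.24,0.36,0.48,0.6,0.6]}'
python3 -m jog '{"travel":[[15,-13,0],[32,-25,0],[51,-34,0],[70,-41,0],[90,-46,0],[110,-48,0],[131,-48,0],[138,-48,0],[138,-48,0]],"twist":[0.12,0.24,0.36,0.48,0.6,0.72,0.84,0.88,0.88]}'
```

```text
time: 10.5
position: [0.4862, 0.1056, 0.1201]
ee_rot: [3.137, 0.001, 2.18]
contact_force: [3.3, 3.8, -0.2]
grip_width: 0.121
grasp_force: 60.2
time: 11.4
position: [0.6219, 0.0638, 0.1201]
ee_rot: [3.131, 0.0, 3.064]
contact_force: [-1.9, 14.3, 3.0]
grip_width: 0.12
grasp_force: 62.2
```

```bash
python3 -m jog '{"travel":[[0,0,0],[0,0,0],[0,0,0],[0,0,30],[0,0,70],[0,0,110],[0,0,150],[0,0,160],[0,0,160]],"twist":[0,0,0,0,0,0,0,0,0]}' 40
python3 -m jog '{"travel":[[-30,20,0],[-60,60,0],[-80,100,0],[-95,140,0],[-107,180,0],[-112,210,0],[-117,240,0],[-117,240,0],[-117,240,0],[-117,240,0]],"twist":[-0.15,-0.3,-0.45,-0.6,-0.75,-0.9,-1.05,-1.2,-1.35,-1.5]}' 24
python3 -m jog '{"travel":[[0,0,0],[0,0,0],[0,0,0],[0,0,0]],"twist":[-0.15,-0.15,-0.15,-0.15]}'
python3 - <<'E'
from h import *
f,s=look("wrist","w3");print(s["position"],s["ee_rot"])
g,_=look("side","s3");cv2.imwrite('pics/c3.png',np.hstack([cv2.resize(f["pixels"],(480,300)),cv2.resize(g["pixels"][180:370,140:340],(316,300))]))
E
```

```text
time: 12.3
position: [0.6223, 0.0577, 0.2818]
ee_rot: [3.141, 0.005, 3.059]
contact_force: [-0.2, 0.1, 0.0]
grip_width: 0.47
grasp_force: 0.0
time: 13.3
position: [0.5028, 0.2979, 0.2766]
ee_rot: [-3.138, 0.002, 1.569]
contact_force: [0.2, -0.3, 0.2]
grip_width: 0.279
grasp_force: 0.0
time: 13.7
position: [0.5037, 0.2979, 0.2784]
ee_rot: [-3.14, 0.001, 1.426]
contact_force: [-0.5, 0.7, 0.6]
grip_width: 0.281
grasp_force: 0.0
[0.50368271 0.29785322 0.27837725] [-3.14036065e+00  9.42881734e-04  1.42638733e+00]
```

View pics/c3.png

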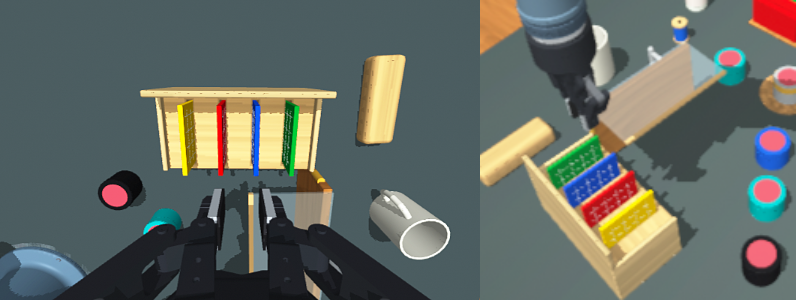

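```bash
cat > tmpl.py <<'E'
from h import *
C=dict(yellow=((22,120,90),(34,255,255)),red=((0,150,90),(6,255,255)),blue=((108,150,60),(125,255,255)),green=((50,120,40),(75,255,255)))
def run(f,s,roi):
    x0,y0,x1,y1=roi;out={}
    hsv=cv2.cvtColor(f["pixels"],cv2.COLOR_BGR2HSV)
    for k,(lo,hi) in C.items():
        m=cv2.inRange(hsv,np.array(lo),np.array(hi));z=np.zeros_like(m);z[y0:y1,x0:x1]=m[y0:y1,x0:x1]
        n,l,st,c=cv2.connectedComponentsWithStats(z)
        if n<2: continue
        i=1+st[1:,4].argmax();ys,xs=np.where(l==i)
        left=xs.mean()<f["cx"]
        rows=np.unique(ys)[8:-6]
        px=[(xs[ys==r].min() if left else xs[ys==r].max()+1,r+.5) for r in rows]
        P=plane(f,px,.132,s)[:,:2]
        vx,vy,a,b=cv2.fitLine(P.astype(np.float32),cv2.DIST_HUBER,0,.0005,.0005).ravel()
        d=np.array([vx,vy]);d*=np.sign(d[1]);nrm=np.array([d[1],-d[0]]) # to +x world side (right)
        r=ys.max()+1;e=plane(f,(xs[ys==ys.max()].mean(),r),.132,s)[0,:2]
        cen=np.array([a,b])+nrm*(.003 if left else -.003)
        end=cen+d*((e-cen)@d);mid=end+d*.045
        out[k]=mid;print(k,st[i].tolist(),'yaw %.3f'%np.arctan2(d[1],d[0]),'near',end.round(4),'mid',mid.round(4))
    return out
if __name__=="__main__":
    f,s=look("wrist");o=run(f,s,(180,110,460,250))
    v=o["yellow"]-o["green"];print(np.linalg.norm(v),np.arctan2(v[1],v[0])-np.pi/2,(o["yellow"]+o["green"])/2)
E
python3 tmpl.py
```

```text
yellow [236, 133, 25, 102, 1779] yaw 1.420 near [0.4245 0.2712] mid [0.4312 0.3157]
red [288, 133, 12, 101, 266] yaw 1.425 near [0.4711 0.2655] mid [0.4777 0.31  ]
blue [336, 134, 11, 101, 722] yaw 1.416 near [0.5154 0.258 ] mid [0.5224 0.3025]
green [376, 134, 23, 101, 1396] yaw 1.423 near [0.5612 0.2513] mid [0.5679 0.2958]
0.13809771740543084 1.4264589502636147 [0.49955008 0.30578117]
```

```bash
python3 -m jog '{"travel":[[3,-50,0],[7,-100,0],[10,-150,0],[13,-200,0],[17,-250,0],[20,-300,0],[23,-350,0],[26,-400,0],[26,-450,0],[26,-450,0]],"twist":[-0.14,-0.28,-0.42,-0.56,-0.7,-0.84,-0.98,-1.12,-1.26,-1.42]}'
python3 -m jog '{"travel":[[0,-50,0],[0,-100,0],[0,-148,0],[0,-148,0],[0,-148,0],[0,-148,0]],"twist":[0,0,0,0,0,0]}'
python3 - <<'E'
from h import *
f,s=look("wrist","w4");print(s["position"],s["ee_rot"],s["joint_pos"])
E
```

```text
time: 14.85
position: [0.5299, -0.1579, 0.279]
ee_rot: [3.139, -0.0, 0.002]
contact_force: [-0.4, 0.4, -0.5]
grip_width: 0.279
grasp_force: 0.0
time: 15.45
position: [0.53, -0.299, 0.2794]
ee_rot: [-3.141, 0.0, 0.016]
contact_force: [-0.0, 0.5, 0.9]
grip_width: 0.279
grasp_force: 0.0
[ 0.5300085  -0.29898894  0.27938737] [-3.14114105e+00  8.55193934e-05  1.55166022e-02] [-6.17981465e-01  4.46540669e-01  2.60228027e-01  1.38481994e+00
  3.13346512e-04  2.50809455e+00]
```

View pics/w4.png

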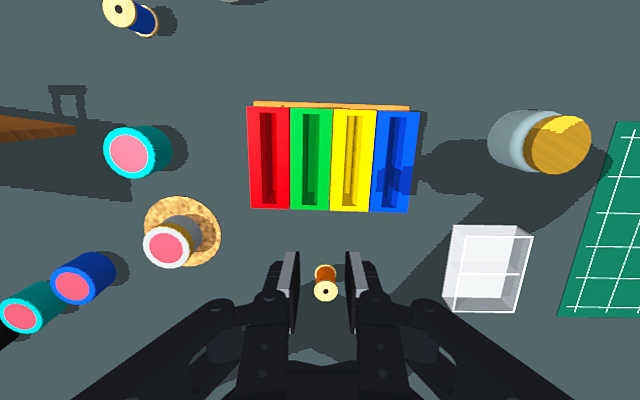

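```bash
cat > lanes.py <<'E'
from h import *
from tmpl import C
def lanes(f,s,roi):
    x0,y0,x1,y1=roi;hsv=cv2.cvtColor(f["pixels"],cv2.COLOR_BGR2HSV);out={}
    for k,(lo,hi) in C.items():
        m=cv2.inRange(hsv,np.array((lo[0],lo[1],50)),np.array(hi));z=np.zeros_like(m);z[y0:y1,x0:x1]=m[y0:y1,x0:x1]
        z=cv2.morphologyEx(z,cv2.MORPH_OPEN,np.ones((3,3)))
        ys,xs=np.where(z);P=plane(f,np.c_[xs+.5,ys+.5],.071,s)[:,:2]
        (c,wh,a)=cv2.minAreaRect((P*1000).astype(np.float32))
        w,h=wh
        if w<h: a-=90;w,h=h,w
        out[k]=np.array(c);print(k,np.round(c,1),np.round((w,h),1),'yaw deg',round((a+90)%180-90,2))
    return out
if __name__=="__main__":
    f,s=look("wrist");lanes(f,s,(235,95,430,225))
E
python3 lanes.py
python3 - <<'E'
from h import *
f,s=look("wrist")
b,_=blobs(f,(170,90,120),(180,200,255),60)
for c,a,bb in b: print(c,a,plane(f,c,.048,s)[0,:2])
E
```

```text
yellow [ 551.3 -331. ] [113.1  45.9] yaw deg -0.86
red [0. 0.] [0. 0.] yaw deg 0.0
blue [ 550.4 -377.2] [112.9  45.9] yaw deg -0.84
green [ 551.8 -285.5] [113.1  44.5] yaw deg -1.47
[248.6, 151.8] 124 [ 0.55861416 -0.21124418]
[128.8, 153.0] 1033 [ 0.55476155 -0.07033607]
[165.9, 247.6] 784 [ 0.43259683 -0.09616542]
[72.1, 285.9] 647 [0.37262542 0.04007965]
[19.8, 316.0] 613 [0.32199865 0.12600845]
```

```bash
python3 -m jog '{"travel":[[0,50,0],[0,100,0],[0,150,0],[0,200,0],[0,250,0],[0,300,0],[0,350,0],[10,400,0],[15,450,0],[20,480,0]],"twist":[0.14,0.28,0.42,0.56,0.7,0.84,0.98,1.12,1.26,1.4]}' 24
python3 -m jog '{"travel":[[9,50,0],[18,100,0],[18,115,0],[18,115,0],[18,115,0],[18,115,0],[18,115,0],[18,115,0]],"twist":[0.006,0.006,0.006,0.006,0.006,0.006,0.006,0.006]}'
python3 -c "
from h import *
f,s=look('wrist');print(s['position'],s['ee_rot'],s['joint_pos'])"
```

```text
time: 16.6
position: [0.549, 0.1845, 0.2798]
ee_rot: [3.141, -0.001, 1.425]
contact_force: [0.4, -0.1, 0.2]
grip_width: 0.282
grasp_force: 0.0
time: 17.4
position: [0.5682, 0.2939, 0.2797]
ee_rot: [3.141, -0.0, 1.419]
contact_force: [-0.3, -1.2, 0.6]
grip_width: 0.286
grasp_force: 0.0
[0.56816741 0.2939297  0.27973118] [ 3.14119284e+00 -7.25935929e-06  1.41882112e+00] [ 3.78388908e-01  5.17848724e-01  3.74588592e-01  1.42718764e+00
 -1.95980405e-04  2.10116041e+00]
```

Target is (568, 296): +2 in y, then down 170.

```bash
python3 -m jog '{"travel":[[0,2,-30],[0,2,-70],[0,2,-110],[0,2,-140],[0,2,-155],[0,2,-165],[0,2,-169],[0,2,-169]],"twist":[0,0,0,0,0,0,0,0]}' 24
python3 -m jog '{"travel":[[0,0,0],[0,0,0],[0,0,0],[0,0,0],[0,0,0],[0,0,0]],"twist":[0,0,0,0,0,0]}' 0
python3 -m jog '{"travel":[[0,0,5],[0,0,15],[0,0,30],[0,0,50],[0,0,75],[0,0,100],[0,0,125],[0,0,150],[0,0,160],[0,0,160]],"twist":[0,0,0,0,0,0,0,0,0,0]}'
```

```text
time: 18.25
position: [0.5683, 0.297, 0.1106]
ee_rot: [3.141, -0.0, 1.42]
contact_force: [-0.2, 0.4, 0.0]
grip_width: 0.278
grasp_force: 0.0
time: 18.85
position: [0.569, 0.2976, 0.1118]
ee_rot: [3.139, -0.001, 1.421]
contact_force: [0.2, 0.6, 6.6]
grip_width: 0.061
grasp_force: 59.2
time: 19.85
position: [0.5688, 0.2975, 0.2722]
ee_rot: [3.139, -0.002, 1.421]
contact_force: [-0.2, 0.4, -0.4]
grip_width: 0.063
grasp_force: 58.6
```

```bash
python3 -m jog '{"travel":[[0,-40,0],[0,-85,0],[0,-130,0],[0,-175,0],[0,-220,0],[-4,-265,0],[-8,-310,0],[-12,-355,0],[-16,-400,0],[-16,-400,0]],"twist":[-0.13,-0.27,-0.41,-0.55,-0.7,-0.84,-0.98,-1.12,-1.26,-1.4]}'
python3 -m jog '{"travel":[[0,-45,0],[0,-90,0],[0,-135,0],[0,-165,0],[0,-183,0],[0,-183,0],[0,-183,0],[0,-183,0]],"twist":[-0.036,-0.036,-0.036,-0.036,-0.036,-0.036,-0.036,-0.036]}'
python3 - <<'E'
from h import *
from lanes import lanes
f,s=look("wrist","w5");print(s["position"],s["ee_rot"]);
cv2.imwrite('pics/w5c.png',f["pixels"][60:360,120:520])
E
```

```text
time: 20.85
position: [0.5506, -0.1079, 0.2683]
ee_rot: [3.14, 0.003, 0.008]
contact_force: [0.3, 0.3, -1.2]
grip_width: 0.062
grasp_force: 58.8
time: 21.65
position: [0.5521, -0.2842, 0.2701]
ee_rot: [-3.141, 0.001, -0.014]
contact_force: [0.4, -0.0, -0.2]
grip_width: 0.064
grasp_force: 59.0
[ 0.55208831 -0.28416597  0.27010702] [-3.14066742e+00  5.46806283e-04 -1.36964354e-02]
```

View pics/w5c.png

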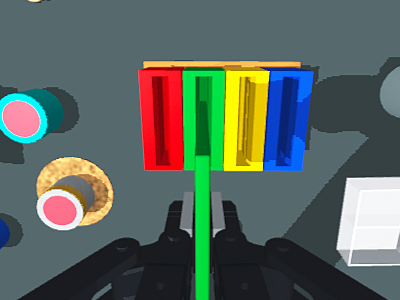

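```bash
python3 -m jog '{"travel":[[1,-2,-15],[1,-2,-40],[1,-2,-65],[1,-2,-85],[1,-2,-97],[1,-2,-105],[1,-2,-112],[1,-2,-118],[1,-2,-118]],"twist":[0,0,0,0,0,0,0,0,0]}'
```

```text
time: 22.6
position: [0.5529, -0.2874, 0.1519]
ee_rot: [-3.141, 0.0, -0.015]
contact_force: [-0.3, 1.5, -1.1]
grip_width: 0.061
grasp_force: 58.9
```

```bash
python3 -m jog '{"travel":[[0,0,-7],[0,0,-14],[0,0,-21],[0,0,-27],[0,0,-33],[0,0,-36],[0,0,-36]],"twist":[0,0,0,0,0,0,0]}'
```

```text
time: 23.3
position: [0.5525, -0.2875, 0.1154]
ee_rot: [-3.141, 0.001, -0.015]
contact_force: [0.6, 3.5, -2.3]
grip_width: 0.065
grasp_force: 58.9
```

```bash
python3 -m jog '{"travel":[[0,0,-1],[0,0,-1],[0,0,-1],[0,0,-1],[0,0,-1],[0,0,30],[0,0,70],[0,0,115],[0,0,160],[0,0,160]],"twist":[0,0,0,0,0,0,0,0,0,0]}' 24
python3 - <<'E'
from h import *
f,s=look("wrist","w6");print(s["position"],s["ee_rot"])
g,_=look("side");cv2.imwrite('pics/c6.png',np.hstack([f["pixels"][60:360,120:520],cv2.resize(g["pixels"][130:220,290:410],(400,300))]))
for n,h in(("w",f),("side",g)):
  b,_=blobs(h,(170,90,120),(180,200,255),60)
  for c,a,bb in b:
    p=plane(h,c,.048,s)[0,:2]
    if np.hypot(*(p-[.436,-.098]))<.06: print(n,c,a,p)
E
```

```text
time: 24.3
position: [0.5557, -0.2897, 0.2843]
ee_rot: [3.134, -0.011, -0.015]
contact_force: [0.4, -0.7, 0.1]
grip_width: 0.28
grasp_force: 0.0
[ 0.5557416  -0.2896851   0.28425427] [ 3.1342131  -0.01106827 -0.01536586]
w [178.5, 270.2] 719 [ 0.43268998 -0.0961927 ]
side [335.2, 228.3] 121 [ 0.43589984 -0.09750141]
```

View pics/c6.png

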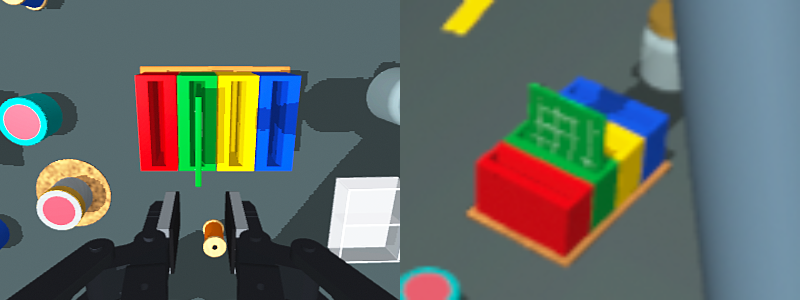

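```bash
python3 -m jog '{"travel":[[0,0,0],[0,0,0],[-5,40,0],[-10,90,0],[-15,140,0],[-20,190,0],[-25,240,0],[-30,290,0],[-30,340,0],[-30,380,0]],"twist":[0,0,0.14,0.28,0.42,0.56,0.7,0.84,0.98,1.12]}'
python3 -m jog '{"travel":[[0,50,0],[0,100,0],[0,150,0],[0,190,0],[0,210,0],[0,210,0],[0,210,0],[0,210,0],[0,210,0]],"twist":[0.14,0.28,0.317,0.317,0.317,0.317,0.317,0.317,0.317]}'
python3 - <<'E'
from h import *
from tmpl import run
f,s=look("wrist");print(s["position"],s["ee_rot"])
run(f,s,(150,110,420,262))
E
```

```text
time: 25.4
position: [0.5215, 0.0946, 0.2751]
ee_rot: [-3.139, 0.001, 1.111]
contact_force: [0.7, -0.2, 0.2]
grip_width: 0.279
grasp_force: 0.0
time: 26.3
position: [0.5231, 0.3008, 0.2762]
ee_rot: [-3.141, 0.001, 1.42]
contact_force: [0.9, -0.4, -1.3]
grip_width: 0.283
grasp_force: 0.0
[0.52309268 0.30084717 0.27621152] [-3.14129470e+00  5.28806522e-04  1.41980695e+00]
yellow [214, 139, 31, 102, 2060] yaw 1.419 near [0.4246 0.2721] mid [0.4314 0.3166]
red [267, 139, 15, 102, 286] yaw 1.422 near [0.4709 0.2651] mid [0.4776 0.3096]
blue [319, 140, 7, 101, 658] yaw 1.417 near [0.5158 0.2583] mid [0.5227 0.3028]
```

```bash
python3 -m jog '{"travel":[[0,2,-30],[0,2,-70],[0,2,-110],[0,2,-140],[0,2,-155],[0,2,-163],[0,2,-166],[0,2,-166]],"twist":[0,0,0,0,0,0,0,0]}' 24
python3 -m jog '{"travel":[[0,0,0],[0,0,0],[0,0,0],[0,0,0],[0,0,0],[0,0,0]],"twist":[0,0,0,0,0,0]}' 0
python3 -m jog '{"travel":[[0,0,5],[0,0,15],[0,0,30],[0,0,50],[0,0,75],[0,0,100],[0,0,125],[0,0,150],[0,0,160],[0,0,160]],"twist":[0,0,0,0,0,0,0,0,0,0]}'
python3 -m jog '{"travel":[[0,-40,0],[0,-85,0],[0,-130,0],[3,-175,0],[6,-220,0],[10,-265,0],[14,-310,0],[18,-355,0],[22,-400,0],[27,-420,0]],"twist":[-0.13,-0.27,-0.41,-0.55,-0.7,-0.84,-0.98,-1.12,-1.26,-1.4]}'
python3 -m jog '{"travel":[[0,-45,0],[0,-90,0],[0,-135,0],[0,-180,0],[0,-225,0],[0,-250,0],[0,-261,0],[0,-261,0],[0,-261,0]],"twist":[-0.035,-0.035,-0.035,-0.035,-0.035,-0.035,-0.035,-0.035,-0.035]}'
```

```text
time: 27.15
position: [0.5235, 0.304, 0.111]
ee_rot: [3.141, -0.001, 1.421]
contact_force: [0.3, 0.7, -0.0]
grip_width: 0.28
grasp_force: 0.0
time: 27.75
position: [0.524, 0.3046, 0.1118]
ee_rot: [3.139, -0.001, 1.422]
contact_force: [0.0, 0.0, 5.6]
grip_width: 0.062
grasp_force: 59.3
time: 28.75
position: [0.5239, 0.3046, 0.2722]
ee_rot: [3.139, -0.002, 1.422]
contact_force: [0.6, -0.8, -0.8]
grip_width: 0.062
grasp_force: 58.5
time: 29.75
position: [0.549, -0.1193, 0.2684]
ee_rot: [3.141, 0.003, 0.012]
contact_force: [-0.3, 0.1, -1.1]
grip_width: 0.061
grasp_force: 58.6
time: 30.65
position: [0.55, -0.3754, 0.2696]
ee_rot: [-3.14, 0.001, -0.013]
contact_force: [0.8, 0.3, -1.6]
grip_width: 0.06
grasp_force: 58.8
```

```bash
python3 -m jog '{"travel":[[2,-2,-15],[2,-2,-40],[2,-2,-65],[2,-2,-85],[2,-2,-97],[2,-2,-105],[2,-2,-112],[2,-2,-118],[2,-2,-118]],"twist":[0,0,0,0,0,0,0,0,0]}'
python3 -m jog '{"travel":[[0,0,-7],[0,0,-14],[0,0,-21],[0,0,-27],[0,0,-33],[0,0,-36],[0,0,-36]],"twist":[0,0,0,0,0,0,0]}'
```

```text
time: 31.55
position: [0.552, -0.3786, 0.152]
ee_rot: [-3.141, 0.0, -0.013]
contact_force: [-0.2, -0.2, -1.6]
grip_width: 0.065
grasp_force: 58.8
time: 32.25
position: [0.5516, -0.3786, 0.1156]
ee_rot: [-3.141, 0.001, -0.014]
contact_force: [0.4, -0.6, -0.2]
grip_width: 0.063
grasp_force: 58.7
```

```bash
python3 -m jog '{"travel":[[0,0,-1],[0,0,-1],[0,0,-1],[0,0,-1],[0,0,-1],[0,0,30],[0,0,70],[0,0,115],[0,0,160],[0,0,160]],"twist":[0,0,0,0,0,0,0,0,0,0]}' 24
python3 -m jog '{"travel":[[0,0,0],[0,40,0],[-5,90,0],[-10,140,0],[-20,190,0],[-30,240,0],[-40,290,0],[-50,340,0],[-60,390,0],[-73,430,0]],"twist":[0,0.14,0.28,0.42,0.56,0.7,0.84,0.98,1.12,1.26]}'
python3 -m jog '{"travel":[[0,50,0],[0,100,0],[0,150,0],[0,200,0],[0,240,0],[0,258,0],[0,258,0],[0,258,0],[0,258,0]],"twist":[0.14,0.175,0.175,0.175,0.175,0.175,0.175,0.175,0.175]}'
python3 - <<'E'
from h import *
from tmpl import run
f,s=look("wrist");print(s["position"],s["ee_rot"])
run(f,s,(150,110,420,262))
g,_=look("side");b,_=blobs(g,(170,90,120),(180,200,255),60)
print([plane(g,c,.048)[0,:2].round(3) for c,a,bb in b])
E
```

```text
time: 33.25
position: [0.5544, -0.3808, 0.2847]
ee_rot: [3.133, -0.01, -0.013]
contact_force: [0.3, -1.3, 1.2]
grip_width: 0.278
grasp_force: 0.0
time: 34.25
position: [0.4772, 0.0532, 0.2744]
ee_rot: [-3.139, 0.001, 1.252]
contact_force: [0.5, 1.1, -0.1]
grip_width: 0.276
grasp_force: 0.0
time: 35.15
position: [0.479, 0.3075, 0.2759]
ee_rot: [-3.141, 0.001, 1.42]
contact_force: [-0.3, -0.3, -0.1]
grip_width: 0.284
grasp_force: 0.0
[0.47897058 0.30753339 0.27589561] [-3.14094328e+00  1.23656369e-03  1.41974715e+00]
yellow [265, 139, 19, 102, 1407] yaw 1.420 near [0.4246 0.2721] mid [0.4313 0.3166]
red [317, 148, 7, 93, 364] yaw 1.438 near [0.4718 0.265 ] mid [0.4778 0.3096]Traceback (most recent call last):
  File "<stdin>", line 4, in <module>
  File "tmpl.py", line 14, in run
    P=plane(f,px,.132,s)[:,:2]
      ~~~~~^^^^^^^^^^^^^
  File "h.py", line 10, in plane
    d=np.c_[(px[:,0]-f["cx"])/f["fx"],-(px[:,1]-f["cy"])/f["fy"],-np.ones(len(px))]@M.T
             ~~^^^^^
IndexError: index 0 is out of bounds for axis 1 with size 0
```

```bash
python3 -m jog '{"travel":[[-1,2,-30],[-1,2,-70],[-1,2,-110],[-1,2,-140],[-1,2,-155],[-1,2,-163],[-1,2,-166],[-1,2,-166]],"twist":[0,0,0,0,0,0,0,0]}' 24
python3 -m jog '{"travel":[[0,0,0],[0,0,0],[0,0,0],[0,0,0],[0,0,0],[0,0,0]],"twist":[0,0,0,0,0,0]}' 0
python3 -m jog '{"travel":[[0,0,5],[0,0,15],[0,0,30],[0,0,50],[0,0,75],[0,0,100],[0,0,125],[0,0,150],[0,0,160],[0,0,160]],"twist":[0,0,0,0,0,0,0,0,0,0]}'
python3 -m jog '{"travel":[[4,-40,0],[10,-85,0],[17,-130,0],[25,-175,0],[32,-220,0],[40,-265,0],[48,-300,0],[56,-330,0],[65,-350,0],[74,-360,0]],"twist":[-0.13,-0.27,-0.41,-0.55,-0.7,-0.84,-0.98,-1.12,-1.26,-1.4]}'
python3 -m jog '{"travel":[[0,-45,0],[0,-90,0],[0,-135,0],[0,-170,0],[0,-189,0],[0,-189,0],[0,-189,0],[0,-189,0],[0,-189,0]],"twist":[-0.035,-0.035,-0.035,-0.035,-0.035,-0.035,-0.035,-0.035,-0.035]}'
```

```text
time: 36.0
position: [0.4786, 0.3108, 0.111]
ee_rot: [3.141, -0.001, 1.421]
contact_force: [-0.2, 0.0, -0.3]
grip_width: 0.276
grasp_force: 0.0
time: 36.6
position: [0.479, 0.3116, 0.1117]
ee_rot: [3.139, -0.001, 1.422]
contact_force: [-1.3, -0.6, 6.2]
grip_width: 0.057
grasp_force: 59.2
time: 37.6
position: [0.4789, 0.3116, 0.2721]
ee_rot: [3.139, -0.002, 1.422]
contact_force: [-0.5, -0.3, -0.9]
grip_width: 0.061
grasp_force: 58.4
time: 38.6
position: [0.5514, -0.0508, 0.2684]
ee_rot: [-3.141, 0.003, 0.013]
contact_force: [0.2, 0.6, -1.5]
grip_width: 0.062
grasp_force: 58.5
time: 39.5
position: [0.5522, -0.2363, 0.2704]
ee_rot: [-3.141, 0.0, -0.011]
contact_force: [0.6, 0.4, -1.1]
grip_width: 0.067
grasp_force: 58.7
```

```bash
python3 -m jog '{"travel":[[1,-3,-15],[1,-3,-40],[1,-3,-65],[1,-3,-85],[1,-3,-97],[1,-3,-105],[1,-3,-112],[1,-3,-118],[1,-3,-118]],"twist":[0,0,0,0,0,0,0,0,0]}'
python3 -m jog '{"travel":[[0,0,-7],[0,0,-14],[0,0,-21],[0,0,-27],[0,0,-33],[0,0,-36],[0,0,-36]],"twist":[0,0,0,0,0,0,0]}'
```

```text
time: 40.4
position: [0.5529, -0.2407, 0.152]
ee_rot: [-3.141, 0.0, -0.013]
contact_force: [-0.1, 0.7, -0.2]
grip_width: 0.062
grasp_force: 58.8
time: 41.1
position: [0.5526, -0.2406, 0.1156]
ee_rot: [-3.141, 0.001, -0.014]
contact_force: [-0.1, 0.2, -1.5]
grip_width: 0.064
grasp_force: 58.7
```

```bash
python3 -m jog '{"travel":[[0,0,-1],[0,0,-1],[0,0,-1],[0,0,-1],[0,0,-1],[0,0,30],[0,0,70],[0,0,115],[0,0,160],[0,0,160]],"twist":[0,0,0,0,0,0,0,0,0,0]}' 24
python3 -m jog '{"travel":[[0,0,0],[-5,30,0],[-15,60,0],[-25,100,0],[-40,140,0],[-55,180,0],[-70,220,0],[-85,260,0],[-100,300,0],[-121,340,0]],"twist":[0,0.14,0.28,0.42,0.56,0.7,0.84,0.98,1.12,1.26]}'
python3 -m jog '{"travel":[[0,50,0],[0,100,0],[0,150,0],[0,200,0],[0,217,0],[0,217,0],[0,217,0],[0,217,0],[0,217,0]],"twist":[0.14,0.174,0.174,0.174,0.174,0.174,0.174,0.174,0.174]}'
python3 - <<'E'
from h import *
s=state();print(s["position"],s["ee_rot"])
g,_=look("side");b,_=blobs(g,(170,90,120),(180,200,255),60)
print([plane(g,c,.048)[0,:2].round(3) for c,a,bb in b])
E
```

```text
time: 42.1
position: [0.5559, -0.2424, 0.284]
ee_rot: [3.135, -0.011, -0.013]
contact_force: [0.8, -0.6, -0.2]
grip_width: 0.279
grasp_force: 0.0
time: 43.1
position: [0.4303, 0.1005, 0.2742]
ee_rot: [-3.139, 0.001, 1.252]
contact_force: [0.1, 0.4, 0.2]
grip_width: 0.282
grasp_force: 0.0
time: 44.0
position: [0.4321, 0.3147, 0.2763]
ee_rot: [-3.141, 0.001, 1.418]
contact_force: [-0.1, 0.4, -1.1]
grip_width: 0.276
grasp_force: 0.0
[0.43213451 0.31466561 0.27626   ] [-3.14143547e+00  5.61718552e-04  1.41840255e+00]
[array([ 0.556, -0.069]), array([ 0.436, -0.097]), array([0.374, 0.042]), array([0.323, 0.128]), array([0.266, 0.22 ])]
```

```bash
python3 -m jog '{"travel":[[-1,2,-30],[-1,2,-70],[-1,2,-110],[-1,2,-140],[-1,2,-155],[-1,2,-163],[-1,2,-166],[-1,2,-166]],"twist":[0,0,0,0,0,0,0,0]}' 24
python3 -m jog '{"travel":[[0,0,0],[0,0,0],[0,0,0],[0,0,0],[0,0,0],[0,0,0]],"twist":[0,0,0,0,0,0]}' 0
python3 -m jog '{"travel":[[0,0,5],[0,0,15],[0,0,30],[0,0,50],[0,0,75],[0,0,100],[0,0,125],[0,0,150],[0,0,160],[0,0,160]],"twist":[0,0,0,0,0,0,0,0,0,0]}'
python3 -m jog '{"travel":[[5,-40,0],[15,-82,0],[27,-124,0],[40,-166,0],[53,-208,0],[66,-250,0],[80,-292,0],[94,-334,0],[108,-375,0],[121,-400,0]],"twist":[-0.13,-0.27,-0.41,-0.55,-0.7,-0.84,-0.98,-1.12,-1.26,-1.4]}'
python3 -m jog '{"travel":[[0,-45,0],[0,-90,0],[0,-135,0],[0,-180,0],[0,-220,0],[0,-249,0],[0,-249,0],[0,-249,0],[0,-249,0]],"twist":[-0.034,-0.034,-0.034,-0.034,-0.034,-0.034,-0.034,-0.034,-0.034]}'
```

```text
time: 44.85
position: [0.4316, 0.3181, 0.1109]
ee_rot: [3.141, -0.001, 1.42]
contact_force: [-0.1, -0.8, 0.3]
grip_width: 0.278
grasp_force: 0.0
time: 45.45
position: [0.4321, 0.3187, 0.1116]
ee_rot: [3.139, -0.002, 1.421]
contact_force: [0.3, -0.1, 5.8]
grip_width: 0.067
grasp_force: 59.4
time: 46.45
position: [0.4316, 0.3186, 0.2719]
ee_rot: [3.139, -0.002, 1.421]
contact_force: [-0.9, 0.8, -0.5]
grip_width: 0.062
grasp_force: 58.9
time: 47.45
position: [0.5515, -0.0846, 0.2684]
ee_rot: [-3.141, 0.003, 0.012]
contact_force: [1.1, 0.3, -1.4]
grip_width: 0.061
grasp_force: 58.9
time: 48.35
position: [0.5517, -0.3296, 0.2693]
ee_rot: [-3.14, 0.002, -0.013]
contact_force: [-0.0, -0.6, -1.4]
grip_width: 0.063
grasp_force: 58.9
```

```bash
python3 -m jog '{"travel":[[1,-2,-15],[1,-2,-40],[1,-2,-65],[1,-2,-85],[1,-2,-97],[1,-2,-105],[1,-2,-112],[1,-2,-118],[1,-2,-118]],"twist":[0,0,0,0,0,0,0,0,0]}'
python3 -m jog '{"travel":[[0,0,-7],[0,0,-14],[0,0,-21],[0,0,-27],[0,0,-33],[0,0,-36],[0,0,-36]],"twist":[0,0,0,0,0,0,0]}'
```

```text
time: 49.25
position: [0.5529, -0.3327, 0.152]
ee_rot: [-3.141, 0.0, -0.013]
contact_force: [0.1, 0.4, -1.8]
grip_width: 0.062
grasp_force: 59.0
time: 49.95
position: [0.5526, -0.3326, 0.1156]
ee_rot: [-3.141, 0.001, -0.013]
contact_force: [-0.2, 0.7, -0.1]
grip_width: 0.063
grasp_force: 58.9
```

```bash
python3 -m jog '{"travel":[[0,0,-1],[0,0,-1],[0,0,-1],[0,0,-1],[0,0,-1],[0,0,30],[0,0,70],[0,0,115],[0,0,160],[0,0,160]],"twist":[0,0,0,0,0,0,0,0,0,0]}' 24
python3 -m jog '{"travel":[[0,0,0],[0,0,0]],"twist":[0,0]}'
python3 - <<'E'
from h import *
from tmpl import run
f,s=look("wrist","w7");print(s["position"],s["ee_rot"])
g,_=look("side");h,_=look("scene");cv2.imwrite('pics/c7.png',np.hstack([f["pixels"][60:360,160:460],cv2.resize(g["pixels"][130:230,290:410],(240,300)),cv2.resize(h["pixels"][140:240,230:330],(250,300))]))
for n,k in(("w",f),("side",g)):
  b,_=blobs(k,(170,90,120),(180,200,255),60)
  for c,a,bb in b:
    p=plane(k,c,.048,s)[0,:2]
    if np.hypot(*(p-[.436,-.098]))<.06: print(n,c,a,p)
E
```

```text
time: 50.95
position: [0.5556, -0.3347, 0.2845]
ee_rot: [3.134, -0.011, -0.013]
contact_force: [0.9, -0.8, 0.7]
grip_width: 0.285
grasp_force: 0.0
time: 51.15
position: [0.5526, -0.3325, 0.275]
ee_rot: [-3.141, 0.002, -0.013]
contact_force: [-0.2, -0.1, -0.6]
grip_width: 0.28
grasp_force: 0.0
[ 0.55256028 -0.33254056  0.27503033] [-3.14052295e+00  1.68188657e-03 -1.34502000e-02]
w [144.6, 268.7] 743 [ 0.43237063 -0.09613935]
side [335.2, 228.4] 121 [ 0.4356698  -0.09716799]
```

View pics/c7.png

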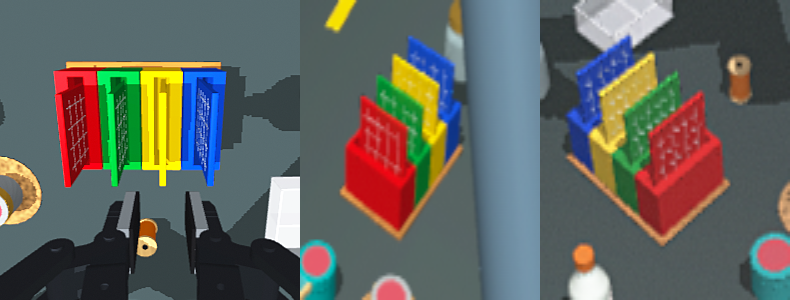

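```bash
python3 -m jog '{"travel":[[0,20,0],[0,40,0],[0,60,0],[0,80,0],[0,100,0],[0,120,0],[0,140,0],[0,160,0],[0,180,0],[0,200,0]],"twist":[0.14,0.28,0.42,0.56,0.7,0.84,0.98,1.12,1.26,1.4]}' 40
python3 -m jog '{"travel":[[7,20,0],[14,40,0],[21,60,0],[28,80,0],[35,100,0],[42,120,0],[49,140,0],[56,160,0],[63,180,0],[69,196,0]],"twist":[0.14,0.28,0.42,0.56,0.7,0.84,0.98,1.12,1.26,1.4]}'
python3 -m jog '{"travel":[[0,0,0],[0,0,0],[0,0,0],[0,0,0],[0,0,0]],"twist":[0.14,0.277,0.277,0.277,0.277]}'
python3 - <<'E'
from h import *
f,s=look("wrist","w8");print(s["position"],s["ee_rot"],s["joint_pos"][5])
print(proj(f,[[.622,.064,.141]],s));cv2.imwrite('pics/w8c.png',f["pixels"][100:340,140:540])
E
```

```text
time: 52.3
position: [0.5523, -0.1318, 0.2751]
ee_rot: [-3.139, -0.0, 1.392]
contact_force: [-0.4, -0.1, -0.3]
grip_width: 0.468
grasp_force: 0.0
time: 53.3
position: [0.6216, 0.0643, 0.275]
ee_rot: [-3.141, -0.002, 2.793]
contact_force: [-0.1, -0.5, -0.1]
grip_width: 0.467
grasp_force: 0.0
time: 53.8
position: [0.6218, 0.063, 0.2759]
ee_rot: [-3.142, -0.001, 3.061]
contact_force: [-0.3, -0.2, -0.2]
grip_width: 0.468
grasp_force: 0.0
[0.62176077 0.0630051  0.27587096] [-3.14159096e+00 -8.70903912e-04  3.06142379e+00] 0.07966279652500416
[[322.61804295 202.50876782]]
```

View pics/w8c.png

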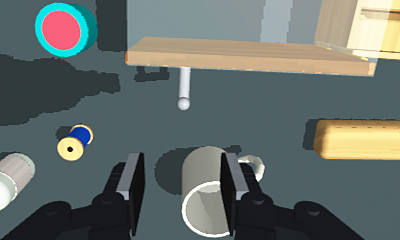

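```bash
python3 -m jog '{"travel":[[0,1,-30],[0,1,-70],[0,1,-110],[0,1,-140],[0,1,-152],[0,1,-156],[0,1,-156]],"twist":[0,0,0,0,0,0,0]}' 40
python3 -m jog '{"travel":[[0,0,0],[0,0,0],[0,0,0],[0,0,0],[0,0,0],[0,0,0],[0,0,0]],"twist":[0,0,0,0,0,0,0]}' 0
python3 - <<'E'
import numpy as np
from rig import *
p=state()["position"];h=(p[:2]-[.6015,.229])*1000;print(h,np.hypot(*h))
for t in list(-np.arange(.12,1.5,.12))+[-1.5,-1.55,-1.6,-1.65]:
    c,s=np.cos(t),np.sin(t);print(round(t,2),(np.array([[c,-s],[s,c]])@h-h).round().tolist(),end=' ')
E
```

```text
time: 54.55
position: [0.6226, 0.0641, 0.1211]
ee_rot: [3.141, 0.001, 3.063]
contact_force: [0.6, 0.3, 0.7]
grip_width: 0.463
grasp_force: 0.0
time: 55.25
position: [0.6236, 0.0638, 0.1224]
ee_rot: [-3.141, 0.004, 3.063]
contact_force: [-0.6, -2.6, 5.7]
grip_width: 0.123
grasp_force: 58.4
[  22.10622422 -165.20614616] 166.6786005452878
-0.12 [-20.0, -1.0] -0.24 [-40.0, -1.0] -0.36 [-60.0, 3.0] -0.48 [-79.0, 8.0] -0.6 [-97.0, 16.0] -0.72 [-114.0, 26.0] -0.84 [-130.0, 38.0] -0.96 [-145.0, 52.0] -1.08 [-157.0, 68.0] -1.2 [-168.0, 85.0] -1.32 [-177.0, 103.0] -1.44 [-183.0, 122.0] -1.5 [-185.0, 131.0] -1.55 [-187.0, 140.0] -1.6 [-188.0, 148.0] -1.65 [-189.0, 156.0]
```

```bash
python3 -m jog '{"travel":[[-21,-1,0],[-41,-1,0],[-62,3,0],[-81,8,0],[-100,16,0],[-118,27,0],[-118,27,0]],"twist":[-0.12,-0.24,-0.36,-0.48,-0.6,-0.72,-0.72]}'
python3 -m jog '{"travel":[[-16,12,0],[-31,27,0],[-44,43,0],[-55,61,0],[-64,79,0],[-71,99,0],[-73,108,0],[-75,117,0],[-75,117,0]],"twist":[-0.12,-0.24,-0.36,-0.48,-0.6,-0.72,-0.78,-0.83,-0.83]}'
```

```text
time: 55.95
position: [0.5032, 0.0917, 0.1224]
ee_rot: [3.14, 0.002, 2.342]
contact_force: [-2.1, -2.9, 8.0]
grip_width: 0.117
grasp_force: 61.1
time: 56.85
position: [0.43, 0.2095, 0.1224]
ee_rot: [3.138, -0.002, 1.514]
contact_force: [-1.5, -0.3, 10.8]
grip_width: 0.122
grasp_force: 62.0
```

```bash
python3 -m jog '{"travel":[[-1,3,0],[-1,7,0],[-1,9,0],[-1,9,0],[-1,9,0]],"twist":[-0.02,-0.04,-0.05,-0.05,-0.05]}'
```

```text
time: 57.35
position: [0.4295, 0.2137, 0.1223]
ee_rot: [3.136, 0.008, 1.461]
contact_force: [-1.0, -14.0, 13.9]
grip_width: 0.12
grasp_force: 61.3
```

```bash
python3 -m jog '{"travel":[[0,4,0],[0,4,0],[0,4,0]],"twist":[0,0,0]}'
python3 -m jog '{"travel":[[0,0,0],[0,0,0],[0,0,0],[0,0,0],[0,0,0]],"twist":[0,0,0,0,0]}' 40
python3 -m jog '{"travel":[[0,-4,0],[0,-4,30],[0,-4,70],[0,-4,110],[0,-4,150],[0,-4,160],[0,-4,160],[0,-4,160]],"twist":[0,0,0,0,0,0,0,0]}'
python3 - <<'E'
from h import *
f,s=look("wrist","w9");print(s["position"],s["ee_rot"])
cv2.imwrite('pics/w9c.png',f["pixels"])
E
```

```text
time: 57.65
position: [0.4295, 0.2138, 0.1223]
ee_rot: [3.135, 0.017, 1.459]
contact_force: [0.7, -27.1, 18.1]
grip_width: 0.121
grasp_force: 61.8
time: 58.15
position: [0.4278, 0.2215, 0.1202]
ee_rot: [-3.141, -0.0, 1.464]
contact_force: [-0.2, -0.2, 0.1]
grip_width: 0.473
grasp_force: 0.0
time: 58.95
position: [0.4276, 0.2169, 0.2791]
ee_rot: [-3.14, 0.001, 1.464]
contact_force: [0.0, 0.4, -0.7]
grip_width: 0.465
grasp_force: 0.0
[0.42757198 0.2169476  0.27912004] [-3.14028027e+00  7.11491439e-04  1.46354825e+00]
```

View pics/w9c.png

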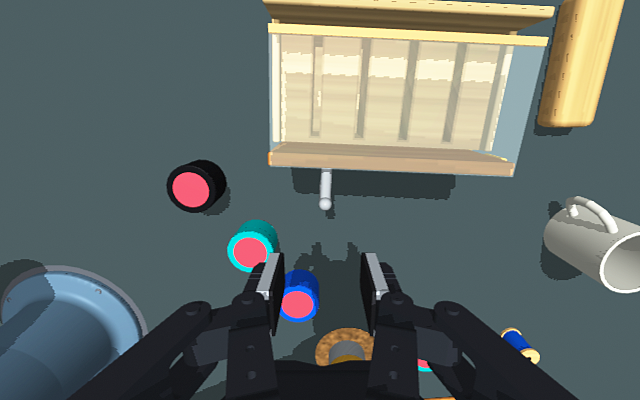

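```bash
python3 - <<'E'
from h import *
f,s=look("wrist")
for z,a in((.142,[(514,176),(269,165)]),(.147,[(547,41),(268,28)])):
    p=plane(f,a,z,s)[:,:2];d=p[1]-p[0];print(p,np.linalg.norm(d),np.arctan2(d[1],d[0])-(1.422+np.pi/2))
for n in("side","scene"):
  k,_=look(n,"f_"+n)
  b,_=blobs(k,(170,90,120),(180,200,255),60)
  for c,a,bb in b:
    p=plane(k,c,.048)[0,:2]
    if np.hypot(*(p-[.436,-.098]))<.1: print(n,c,a,p)
E
```

```text
[[0.5965034  0.22198654]
 [0.38344956 0.2544661 ]] 0.21551533751390092 -0.002486529357685452
[[0.60852007 0.32631871]
 [0.4003403  0.35736343]] 0.210481804236618 0.0007626399187001809
side [335.2, 228.4] 121 [ 0.4356698  -0.09716799]
scene [342.7, 198.8] 96 [ 0.43246451 -0.09755621]
```

View pics/f_scene.png

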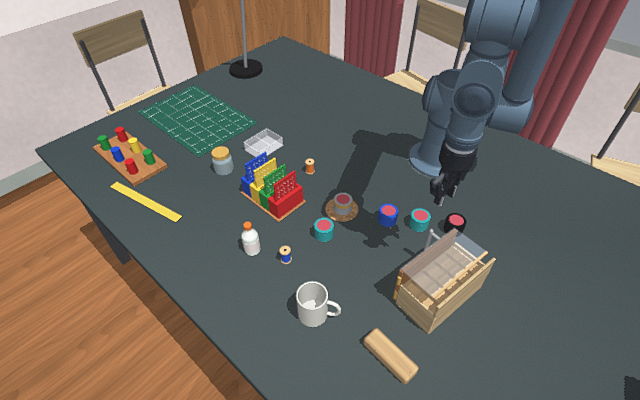

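The door reads 0.00 rad, the tin is on its mat at (343,203), all four templates stand in their blocks at (272,185), and the bystanders haven't moved.

```bash
python3 -c "
from rig import *
print(sign_off())"
```

```text
the job is handed in; nothing more can be done
None
```

The job is handed in at about 59 s of the 210 s allowed: the tin is on its mat, all four templates stand in the blocks of their own colours, the door is shut, and the bystanders are where they were; no verdict came back.

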